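Lay out a spare-parts order for the dispatch check

TASK

Set out the amplifier spare-parts order on the green mat, looking at it with the white stripe nearest you: the transformer midway between the red box and the blue box, the yellow film capacitor centred in front of the transformer (on the stripe side) and the white resistor centred behind it, each with a clear gap of about 40 mm to the transformer and all three with their long sides parallel to the stripe. Stand the black capacitor upright in the middle of the red box's lid and put the aluminium knob, pointer mark up, in the middle of the blue box's lid. Leave the blue capacitor and the rubber stamp standing where they are.

Things in the scene. Friction and masses are not known exactly. Their poses are not given: they have to be found in the camera images.
- mat: Green layout mat, 230 x 230 mm, 4 mm thick, flat on the table and fixed. Origin at the centre of its underside; z up, x points away from the white stripe ('behind'), y to the left seen from the stripe side. The stripe lies along the edge at -x.
- red_box: Small closed carton with a red lid, 73 mm along x, 59 mm along y, 30 mm high, flat top, standing fixed on the mat, square with it. Origin at the centre of its underside (on the mat's top), level with the mat's centre and 80 mm to the left or right of it, the blue box on the other side. Axes as the mat's.
- blue_box: The same carton with a blue lid, 73 x 59 x 30 mm, fixed on the mat, 80 mm from the mat's centre on the other side. Origin at the centre of its underside. Axes as the mat's.
- transformer_center (a point): The point is its centre, half-way up; z up, x the short way. Small mains transformer: dark steel core, 56 mm long (y) x 30 mm, 40 mm high, with a orange-wrapped coil through it, 42 mm across (x), 34 mm along y, from 6 to 34 mm up; grip it across the coil. 280 to 455 g. It starts, like the other loose parts, on a brown cardboard pad 4 mm thick.
- film_cap_center (a point): The point is its centre, half-way up; z up, x the short way. Yellow box-shaped film capacitor, 44 mm long (y) x 26 mm wide (x) x 30 mm high, about 40 g, on the cardboard pad (4 mm thick).
- resistor_center (a point): The point is its centre, half-way up; z up, x the short way. White ceramic power resistor, a block 50 mm long (y) x 22 mm wide (x) x 20 mm high with a stub of wire at each end, about 40 g, on the cardboard pad (4 mm thick).
- black_can_center (a point): The point is its centre, half-way up; z up, yaw means nothing. Black can capacitor with a bright top, upright cylinder 35 mm in diameter, 45 mm high, 50 to 100 g, on the cardboard pad (4 mm thick).
- knob_center (a point): The point is its centre, half-way up; z up, x along the red pointer mark on its top. Aluminium control knob, flat cylinder 36 mm in diameter, 20 mm high, about 50 g, on the cardboard pad (4 mm thick).
- blue_can_center (a point): The point is its centre, half-way up; z up, yaw means nothing. Blue can capacitor, 35 mm in diameter, 45 mm high: not in the order, it stays on the cardboard pad among the others.
- stamp_center (a point): The point is its centre, half-way up; z up, Rubber stamp with a wooden knob, base 30 x 46 mm, 69 mm high, standing on the table between the robot and the mat; it stays there.
Not all that is in view belongs to the job. Of the things shaped like the part that bears resistor_center, the white one is meant.

How it is judged:
At the end, for the whole second after the job is handed in: Transformer within 12 mm of midway; film capacitor in front, resistor behind: gaps 25 to 55 mm, within 18 mm of the mat's centre line; long sides along the stripe within 0.22 rad. Black can on red lid, knob on blue lid, within 12 mm of centre. All upright within 0.1 rad, resting and still (x of transformer_center in the frame of mat between -0.012 and 0.012 m and y of transformer_center in the frame of mat between -0.012 and 0.012 m and z of transformer_center in the frame of mat between 0.02 and 0.028 m and horizontal distance between film_cap_center and transformer_center between 0.059 and 0.089 m and y of film_cap_center in the frame of mat between -0.018 and 0.018 m and z of film_cap_center in the frame of mat between 0.015 and 0.023 m and x of film_cap_center in the frame of mat below -0.04 m and horizontal distance between resistor_center and transformer_center between 0.057 and 0.087 m and y of resistor_center in the frame of mat between -0.018 and 0.018 m and z of resistor_center in the frame of mat between 0.01 and 0.018 m and x of resistor_center in the frame of mat above 0.04 m and angle between the y axis of each of transformer_center, film_cap_center, resistor_center and the y axis of mat, either way round below 0.22 rad and horizontal distance between black_can_center and red_box below 0.012 m and z of black_can_center in the frame of red_box between 0.0485 and 0.0565 m and horizontal distance between knob_center and blue_box below 0.012 m and z of knob_center in the frame of blue_box between 0.036 and 0.044 m and angle between each of transformer_center, film_cap_center, resistor_center, black_can_center, knob_center's own z axis and vertical below 0.1 rad and linear speed of each of transformer, film_cap, resistor, black_can, knob below 0.02 m/s and angular speed of each of transformer, film_cap, resistor, black_can, knob below 0.2 rad/s); the robot touches nothing.
It fails at once if the blue capacitor was moved by more than 30 mm or tipped (distance of blue_can_center from where it was at the start of the episode above 0.03 m or angle between blue_can_center's own z axis and vertical above 0.4 rad).
It fails at once if the rubber stamp was moved by more than 30 mm or tipped (distance of stamp_center from where it was at the start of the episode above 0.03 m or angle between stamp_center's own z axis and vertical above 0.4 rad).
It also fails if it takes over 134 s, if anything falls off the work surface, if the arm or the gripper's body presses on something with over 40 N, if the wrist force passes 120 N, or if a joint passes its speed limit or range.

ROBOT

A 7-joint arm with a two-finger parallel gripper is mounted at the origin on the work surface. World frame = base frame: x ahead of the robot, y to its left, z up, the work surface at z = 0. Lengths are in m, angles in rad, forces in N, time in s.
With the tool pointing down it reaches from about 0.4 to 0.85 m from the base axis. Payload 4.5 kg.
Tool frame: the origin (TCP) lies between the finger pads; the fingertips stand 19 mm ahead of it and the grasp point (between the pads) is the TCP; z points along the fingers, y is the direction in which the jaws open and shut (so a half turn about z gives the same grasp; the last joint's range is limited). The gripper opens to 88 mm and grips with 3 to 60 N. Pads are 18 mm wide; open, the fingers measure 123 mm over their backs; the gripper's body (75 mm by 187 mm) begins 45 mm behind the grasp point.
Start: joints at [1.221, 0.689, -0.195, 1.565, 0.157, 0.902, -0.215], TCP at [0.234, -0.58, 0.258] pointing down, gripper open.
Joint ranges: [-3.01, 3.01], [-0.46, 2.08], [-1.47, 1.51], [0.13, 2.56], [-1, 4.14], [0.04, 2.09], [-2.66, 2.66]. Speed limits (rad/s): [2.57, 2.57, 3.14, 3.14, 3.14, 3.14, 3.14].

INTERFACE

Orientations are given as a unit quaternion [x, y, z, w].
In Python, from plant import status, snapshot, finish_job, cut_out, tip_of gives the robot as it stands. The module is installed in compiled form; this text tells all that it offers.
- The arm moves only by the tool carry_out, never from a script. Its arguments are lists of equal length, an entry for each row: "linear": the shift along the world's x, y, z in m, a list of three; "roll": the turn about the world's z in rad. A call has 1 to 8 rows; each row is the pose to reach, as a shift and turn from the pose measured when the call began; what a row does not reach only later rows make up. A row lasts 1/12 s, in which the tool goes at most 41.7 mm and 7.16 degrees, less where a joint would pass 70% of its speed; a pose out of reach is approached as far as the arm can. A call with a gripper value outside its range is refused whole. "gripper" is the opening, from 0 (shut) to 1 (fully open), set as the call begins (left out, the last holds). The fingers move at their own pace and stop on an object; "grip_force" is the grip in N (left out, the last holds). Time passes only in rows, so rows that repeat a pose let the fingers close. It gives the time, the measured TCP pose, the force and the opening at its end, in the units of the state.
- status.get_state(): the state, without advancing time (a new reading comes with each control period).
- snapshot(name): name is "scene" or "top" or "wrist"; returns a dict with "img" (480x640x3 uint8, red, green, blue), "range_z" (480x640 float32, m along the optical axis (not along the pixel's ray), 0 where there is no reading), "fx", "fy", "cx", "cy" (pixels), "k1" (the pictures are not rectified: a ray, as slopes to the right and down, at radius r is drawn at 1 + k1 r^2 times it, then the intrinsics apply), "world_from_camera" (4x4, takes a point from camera to world coordinates). Camera axes: x right, y down, z forward; pixel columns grow to the right and rows downward; lengths in m; the calibration is good to about 2 mm. A picture is of the moment at which its call begins.
- finish_job(): hands the job in, once; it reports no verdict.
Trained networks look in a picture, given as the dict that the camera call returned (one of the last four; its "shot" number tells which), for a name from the list of things; names that differ only in an ending like _2 or _b are one class to them, and where a whole thing is asked for, a point or a joint stands for the part that bears it (a point fixed in the world has none). Each returns a list of dicts, best first, with "confidence" (0 to 1); they miss things now and then, are a little off and sometimes report something else, mostly with a low value. They report only what shows in the picture. A call takes as long as a camera call. They do not tell look-alikes from the thing itself.
- cut_out(picture, query): "region" (480x640 bool, what is visible of it) and "pixel" ([column, row] in pixels, amid what is visible of it).
- tip_of(picture, query): "pixel" ([column, row] in pixels: a listed point, or the origin of a listed thing).
The state is a dict: "clock": time; "q": joint angles; "qd": joint speeds; "joint_torque": joint torques, N m; "tool_pos": TCP position; "eef_rot": TCP orientation; "contact_force": force on the tool from outside, world axes, zero at the start; "moment": the same for the moment, N m; "opening": opening from 0.0 (shut) to 1.0 (fully open).
Only numpy, scipy, OpenCV 4.12 (cv2) and the standard library are available. Lean on these libraries where they do the work, as an engineer would, in place of code of your own. Each camera call takes 0.05 s, during which the arm holds its last target.

## Working session

There is one attempt and no reset: what is moved stays moved. The work goes in short steps, Python scripts to look and compute and a tool call to move; the robot and the scene stay as the last step left them, time stands still between calls to the robot, and variables do not carry over. Pictures are saved under pics/ and viewed, and the job is handed in when it is done.

Besides the shell and the picture viewer there is one more tool, called after "Request:" as name([rows], argument=value, ...), one row to a line, values as JSON. carry_out: Moves the arm, as the interface text tells. Its arguments: {"type":"object","properties":{"linear":{"type":"array"},"roll":{"type":"array"},"gripper":{"type":"number"},"grip_force":{"type":"number"}},"required":["linear","roll"]}

```bash
mkdir -p pics
cat > h.py <<'E'
import numpy as np, cv2, json
from plant import status, snapshot, finish_job, cut_out, tip_of
def save(img,n): cv2.imwrite('pics/'+n,cv2.cvtColor(img,cv2.COLOR_RGB2BGR))
def cloud(s):
    fx,fy,cx,cy,k=s['fx'],s['fy'],s['cx'],s['cy'],s['k1']
    u,v=np.meshgrid(np.arange(640),np.arange(480))
    K=np.array([[fx,0,cx],[0,fy,cy],[0,0,1.]])
    p=cv2.undistortPoints(np.stack([u,v],-1).reshape(-1,1,2).astype(float),K,np.array([k,0,0,0.])).reshape(480,640,2)
    z=s['range_z']; P=np.dstack([p[...,0]*z,p[...,1]*z,z])
    T=np.array(s['world_from_camera']); return P@T[:3,:3].T+T[:3,3]
E
python3 - <<'E'
from h import *
print(status.get_state())
for n in ['scene','top']:
    s=snapshot(n); save(s['img'],n+'0.png'); print(n,s['k1'],np.array(s['world_from_camera']).round(3).tolist(),s['fx'])
E
```

```text
{'clock': 0.0, 'q': array([ 1.22081389,  0.68996612, -0.19450766,  1.56635436,  0.15731608,
        0.90246503, -0.21505993]), 'qd': array([-0.00042671,  0.00136232,  0.00033851, -0.00049241,  0.00071947,
       -0.00029886,  0.00017944]), 'joint_torque': array([-1.01569152e-03, -5.27557218e+01, -1.26676016e+00, -1.53427130e+01,
       -5.24713250e-02,  6.58825447e-03,  1.83241118e-04]), 'tool_pos': array([ 0.23374821, -0.57900474,  0.25691823]), 'eef_rot': array([ 9.81632430e-01,  1.90779880e-01, -2.42199889e-04, -8.66868701e-04]), 'contact_force': array([ 0.02732525,  0.32417295, -0.55513291]), 'moment': array([-0.00924124,  0.01887333,  0.00728678]), 'opening': 1.0024856129810669}
scene -0.12112608968193025 [[-0.56, 0.563, -0.608, 1.185], [0.828, 0.371, -0.421, 0.388], [-0.012, -0.739, -0.674, 0.764], [0.0, 0.0, 0.0, 1.0]] 583.6601042306587
top -0.028491949797291704 [[-0.02, -0.987, 0.16, 0.439], [-1.0, 0.017, -0.017, -0.046], [0.014, -0.16, -0.987, 0.762], [0.0, 0.0, 0.0, 1.0]] 449.754091261448
```

View pics/top0.png

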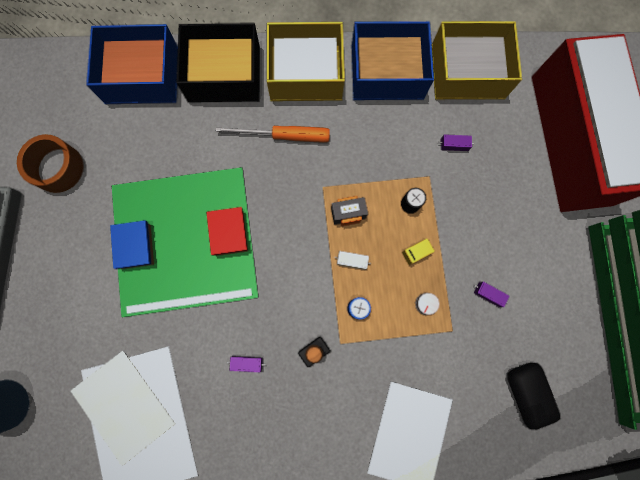

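View pics/scene0.png

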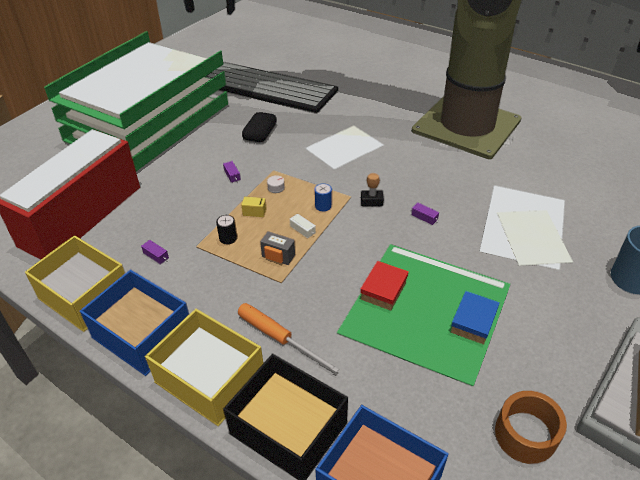

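The top view shows the mat at (185,242), with the red box at (227,231) and the blue box at (131,245). On the pad are the transformer (350,210), resistor (353,260), film cap (420,250), black can (413,200), knob (428,303) and blue can (360,308). The stamp is at (314,350). Purple blocks lie about as look-alike resistors. Next I'll measure.

```bash
cat >> h.py <<'E'
def near(P,c,ztop,r,tol=.004):
    m=(np.hypot(P[...,0]-c[0],P[...,1]-c[1])<r)&(abs(P[...,2]-ztop)<tol); return P[m]
def rect(p):
    q=(p[:,:2]*1000).astype(np.float32); (c,s,a)=cv2.minAreaRect(q)
    b=cv2.boxPoints((c,s,a)); e=b[1]-b[0]; f=b[2]-b[1]
    if np.linalg.norm(f)>np.linalg.norm(e): e=f
    return np.round(c,1),np.round(s,1),round(np.degrees(np.arctan2(e[1],e[0]))%180,1)
E
python3 - <<'E'
from h import *
for n in ['top','scene']:
    s=snapshot(n); P=cloud(s); im=s['img'].astype(int)
    for q in ['mat','red_box','blue_box','transformer_center','film_cap_center','resistor_center','black_can_center','knob_center','blue_can_center','stamp_center']:
        for d in cut_out(s,q)[:3]:
            if d['confidence']<.3: continue
            p=P[d['region']&(s['range_z']>0)]
            if len(p)<10: continue
            zt=np.percentile(p[:,2],95); t=p[abs(p[:,2]-zt)<.005]
            print(n,q,round(d['confidence'],2),np.round(d['pixel']),'n',len(p),'z',zt.round(4),*rect(t), 'med',(np.median(t[:,:2],0)*1000).round(1))
        t=tip_of(s,q)
        print('   tip',[(np.round(x['pixel']),round(x['confidence'],2),P[int(x['pixel'][1]),int(x['pixel'][0])].round(3)) for x in t[:2]])
E
```

```text
top mat 0.96 [185. 246.] n 14707 z 0.0056 [567.8 175.1] [233.1 235.5] 96.4 med [555.1 173.7]
top mat 0.44 [224. 228.] n 1638 z 0.0354 [576.5  94.6] [73.4 59.3] 7.4 med [576.   94.3]
   tip [(array([185., 238.]), 0.92, array([0.57 , 0.171, 0.003]))]
top red_box 0.63 [226. 228.] n 1667 z 0.0354 [576.6  94.6] [73.4 59.3] 7.4 med [575.8  94.5]
   tip [(array([226., 229.]), 0.72, array([0.579, 0.095, 0.032]))]
top blue_box 0.89 [133. 245.] n 1804 z 0.0354 [556.8 253.7] [74.3 59.3] 7.3 med [556.3 253.1]
   tip [(array([138., 244.]), 0.64, array([0.558, 0.238, 0.036]))]
top transformer_center 0.65 [349. 208.] n 942 z 0.0458 [ 606.4 -109.5] [32.4 56.6] 99.9 med [ 607.1 -109.1]
   tip [(array([349., 210.]), 0.94, array([ 0.606, -0.108,  0.046])), (array([186., 239.]), 0.55, array([0.569, 0.171, 0.002]))]
top film_cap_center 0.75 [417. 253.] n 458 z 0.0354 [ 537.5 -222.4] [25.6 43.5] 117.1 med [ 537.2 -222. ]
   tip [(array([416., 252.]), 0.77, array([ 0.535, -0.217,  0.033]))]
top resistor_center 0.97 [457. 142.] n 454 z 0.0219 [ 731.8 -303. ] [50.4 22. ] 88.0 med [ 731.  -303.4]
top resistor
[... 2636 characters left out ...]
0.0258 [ 451.7 -234.5] [35.2 33.1] 83.6 med [ 453.4 -234.3]
   tip [(array([277., 184.]), 0.57, array([ 0.462, -0.226,  0.025]))]
scene blue_can_center 0.62 [321. 200.] n 462 z 0.0505 [ 446.5 -120.1] [35.1 33.2] 8.2 med [ 448.4 -118.4]
   tip [(array([323., 199.]), 0.9, array([ 0.462, -0.109,  0.04 ])), (array([426., 309.]), 0.49, array([0.572, 0.174, 0.003]))]
scene stamp_center 0.72 [276. 184.] n 258 z 0.0258 [ 451.8 -234.1] [34.4 33. ] 83.1 med [ 453.4 -233.7]
scene stamp_center 0.61 [376. 193.] n 539 z 0.0675 [380.8 -45.7] [19.9 21. ] 161.4 med [383.5 -44.4]
   tip [(array([372., 190.]), 0.77, array([ 0.385, -0.044,  0.04 ])), (array([223., 231.]), 0.45, array([ 0.639, -0.213,  0.037]))]
```

Run:
```python
from h import *
for n in ['top','scene']:
    s=snapshot(n); P=cloud(s); ok=s['range_z']>0
    for x in np.arange(.2,.95,.1):
        r=[]
        for y in np.arange(-.75,.45,.1):
            m=ok&(P[...,0]>x)&(P[...,0]<x+.1)&(P[...,1]>y)&(P[...,1]<y+.1)
            r.append(round(float(P[m][:,2].max())*1000) if m.sum()>5 else -1)
        print(round(x,1),r)
```

```text
0.2 [-1, 27, 66, 36, 4, 5, 4, 3, 4, 5, 6, 70]
0.3 [-1, 29, 89, 36, 5, 7, 69, 72, 23, 4, 6, 71]
0.4 [-1, 82, 103, 24, 25, 27, 52, 6, 7, 8, 8, 4]
0.5 [-1, 83, 134, 4, 7, 38, 46, 4, 38, 37, 37, 3]
0.6 [-1, 109, 132, 4, 7, 52, 49, 4, 37, 9, 7, 51]
0.7 [-1, 131, 132, 5, 24, 5, 28, 29, 18, 5, 4, 51]
0.8 [5, 130, 132, 73, 73, 73, 73, 72, 73, 73, 72, 4]
0.9 [5, 3, 4, 73, 73, 73, 73, 73, 73, 73, 73, 4]
0.2 [139, 269, 275, 35, 5, 7, 6, 5, 5, 6, 5, 97]
0.3 [139, 139, 156, 35, 5, 6, 70, 71, 24, 5, 5, 97]
0.4 [140, 139, 157, 23, 24, 28, 53, 6, 9, 9, 8, 4]
0.5 [140, 138, 156, 5, 7, 37, 47, 4, 38, 38, 39, 4]
0.6 [4, 133, 131, 5, 7, 52, 49, 5, 38, 8, 9, 51]
0.7 [4, 131, 132, 5, 24, 4, 27, 28, 19, 6, 5, 52]
0.8 [2, 129, 132, 73, 73, 73, 73, 74, 74, 74, 73, 3]
0.9 [-739, 4, 5, 73, 73, 73, 73, 73, 73, 73, -1, -1]
```

Request:
carry_out([
  [0.02,0.03,0.0],
  [0.05,0.06,0.0],
  [0.07,0.09,0.0],
  [0.09,0.12,0.0],
  [0.12,0.15,0.0],
  [0.14,0.18,0.0],
  [0.17,0.21,0.0],
  [0.19,0.24,0.0],
], roll=[0.12,0.24,0.36,0.48,0.6,0.72,0.84,0.96], gripper=0.75)

```text
clock: 2.97
tool_pos: [0.4264, -0.338, 0.2582]
eef_rot: [0.781, 0.625, 0.001, 0.001]
contact_force: [0.9, -0.4, -0.2]
opening: 0.749
```

Request:
carry_out([
  [0.025,0.03,0.0],
  [0.05,0.06,0.0],
  [0.075,0.09,0.0],
  [0.1,0.12,0.0],
  [0.125,0.15,-0.02],
  [0.15,0.19,-0.05],
  [0.181,0.2285,-0.08],
  [0.181,0.2285,-0.1],
], roll=[0.12,0.24,0.36,0.394,0.394,0.394,0.394,0.394])

```text
clock: 3.63
tool_pos: [0.6094, -0.1077, 0.163]
eef_rot: [0.642, 0.767, 0.004, 0.003]
contact_force: [1.8, -0.0, -0.3]
opening: 0.755
```

Run:
```python
from h import *
s=snapshot('wrist'); save(s['img'],'w1.png'); print(status.get_state()['tool_pos'],status.get_state()['q'].round(2)); P=cloud(s)
p=near(P,(.608,-.109),.045,.05); print(rect(p),len(p), np.median(p[:,2]))
p=near(P,(.525,-.1136),.025,.035); print(rect(p),len(p))
```

```text
[ 0.60765601 -0.1021267   0.15550434] [ 0.35  0.84 -0.46  1.67  0.5   0.75 -0.17]
(array([ 608.1, -108.4]), array([29.8, 55.7]), np.float32(99.2)) 3623 0.04424446506992666
(array([ 525.5, -113. ]), array([50.5, 22.1]), np.float32(78.7)) 2115
```

View pics/w1.png

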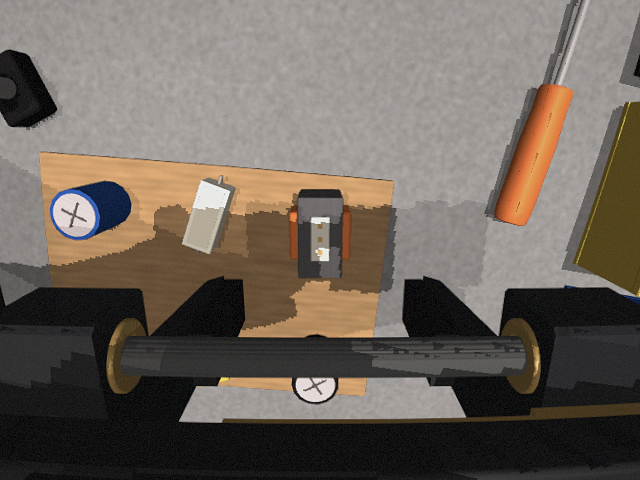

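Request:
carry_out([
  [0.0,-0.006,-0.01],
  [0.0,-0.006,-0.02],
  [0.0,-0.006,-0.03],
  [0.0,-0.006,-0.03],
  [0.0,-0.006,-0.03],
], roll=[0,0,0,0,0])

```text
clock: 4.1
tool_pos: [0.6071, -0.1092, 0.1255]
eef_rot: [0.64, 0.768, 0.003, -0.003]
contact_force: [-0.2, 0.8, 0.2]
opening: 0.747
```

Request:
carry_out([
  [0.001,0.001,-0.02],
  [0.001,0.001,-0.045],
  [0.001,0.001,-0.07],
  [0.001,0.001,-0.09],
  [0.001,0.001,-0.0975],
  [0.001,0.001,-0.0975],
  [0.001,0.001,-0.0975],
], roll=[-0.015,-0.015,-0.015,-0.015,-0.015,-0.015,-0.015])

```text
clock: 4.68
tool_pos: [0.6088, -0.1085, 0.0291]
eef_rot: [0.646, 0.763, 0.003, -0.002]
contact_force: [0.3, -0.1, -0.3]
opening: 0.75
```

Request:
carry_out([
  [0,0,-0.001],
  [0,0,-0.001],
  [0,0,-0.001],
  [0,0,-0.001],
  [0,0,-0.001],
  [0,0,-0.001],
  [0,0,-0.001],
  [0,0,-0.001],
], roll=[0,0,0,0,0,0,0,0], gripper=0.3, grip_force=30)

```text
clock: 5.35
tool_pos: [0.6088, -0.1088, 0.0289]
eef_rot: [0.647, 0.763, 0.003, -0.002]
contact_force: [-1.8, -0.2, 6.8]
opening: 0.469
```

Request:
carry_out([
  [0,0,0.02],
  [0,0,0.05],
  [0,0.02,0.08],
  [-0.005,0.05,0.1],
  [-0.01,0.085,0.1],
  [-0.015,0.12,0.1],
  [-0.02,0.15,0.1],
  [-0.025,0.18,0.1],
], roll=[0,0,-0.01,-0.02,-0.03,-0.04,-0.04,-0.04])

```text
clock: 6.02
tool_pos: [0.5828, 0.0729, 0.1287]
eef_rot: [0.661, 0.75, 0.003, -0.002]
contact_force: [1.2, -0.4, -5.5]
opening: 0.473
```

Request:
carry_out([
  [-0.005,0.03,0.0],
  [-0.01,0.06,0.0],
  [-0.014,0.09,0.0],
  [-0.015,0.1,0.0],
  [-0.015,0.1,0.0],
  [-0.015,0.1,0.0],
], roll=[0,0,0,0,0,0])

```text
clock: 6.52
tool_pos: [0.5673, 0.1725, 0.1281]
eef_rot: [0.661, 0.75, 0.002, -0.002]
contact_force: [0.2, -0.3, -4.3]
opening: 0.475
```

Run:
```python
from h import *
s=snapshot('wrist'); save(s['img'],'w2.png'); st=status.get_state();print(st['tool_pos'],st['eef_rot'],st['opening']); P=cloud(s)
for c in [(.5766,.0946),(.5568,.2537)]:
    p=near(P,c,.034,.055); print(rect(p),len(p),np.median(p[:,2]))
```

```text
[0.56764187 0.17081827 0.12806388] [ 0.66183841  0.7496436   0.00127208 -0.00166758] 0.47113182317624036
(array([578.9,  75.3]), array([73.4, 18.9]), np.float32(6.9)) 480 0.03396344317280878
(array([556.4, 254.1]), array([73.6, 58.8]), np.float32(7.2)) 14376 0.034097556802915915
```

View pics/w2.png

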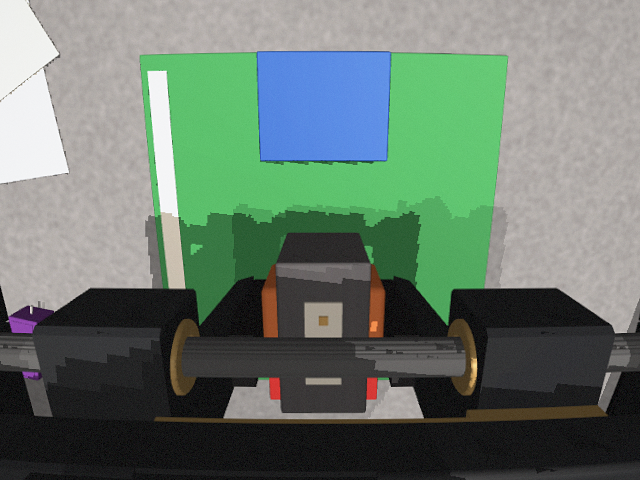

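Request:
carry_out([
  [0,0.003,-0.03],
  [0,0.003,-0.06],
  [0,0.003,-0.08],
  [0,0.003,-0.09],
  [0,0.003,-0.095],
  [0,0.003,-0.098],
  [0,0.003,-0.0985],
  [0,0.003,-0.0985],
], roll=[0,0,0,0,0,0,0,0])

```text
clock: 7.23
tool_pos: [0.5685, 0.1738, 0.0305]
eef_rot: [0.662, 0.749, 0.002, -0.001]
contact_force: [0.9, 0.2, -4.1]
opening: 0.473
```

Request:
carry_out([
  [-0.001,0,-0.001],
  [-0.001,0,-0.002],
  [-0.001,0,-0.002],
  [-0.001,0,-0.002],
], roll=[0,0,0,0])

```text
clock: 7.57
tool_pos: [0.5677, 0.1739, 0.029]
eef_rot: [0.662, 0.749, 0.002, -0.001]
contact_force: [-0.8, -1.2, -2.4]
opening: 0.474
```

Request:
carry_out([
  [0,0,-0.0005],
  [0,0,-0.0005],
  [0,0,-0.0005],
  [0,0,-0.0005],
  [0,0,0.02],
  [0,0,0.05],
  [0,0,0.09],
  [0,0,0.1],
], roll=[0,0,0,0,0,0,0,0], gripper=0.7)

```text
clock: 8.23
tool_pos: [0.5702, 0.1752, 0.134]
eef_rot: [0.662, 0.749, 0.006, 0.001]
contact_force: [0.6, 0.3, 1.0]
opening: 0.698
```

Request:
carry_out([
  [-0.005,-0.03,0.02],
  [-0.01,-0.065,0.02],
  [-0.015,-0.1,0.02],
  [-0.02,-0.135,0.02],
  [-0.025,-0.17,0.02],
  [-0.03,-0.21,0.02],
  [-0.036,-0.25,0.02],
  [-0.042,-0.287,0.0],
], roll=[-0.05,-0.1,-0.15,-0.2,-0.25,-0.3,-0.32,-0.32], gripper=0.5)

```text
clock: 8.9
tool_pos: [0.5301, -0.1137, 0.1368]
eef_rot: [0.774, 0.634, 0.008, 0.004]
contact_force: [0.8, -0.1, -0.7]
opening: 0.498
```

Request:
carry_out([
  [0,0,0],
  [0,0,0],
  [0,0,0],
], roll=[0,0,0])

```text
clock: 9.15
tool_pos: [0.5305, -0.1129, 0.1369]
eef_rot: [0.774, 0.634, 0.008, 0.004]
contact_force: [1.2, 0.6, -0.2]
opening: 0.499
```

```bash
cat >> h.py <<'E'
def pose():
    st=status.get_state(); q=st['eef_rot']; f=2*np.arctan2(q[1],q[0])-np.pi/2
    f=(f+np.pi)%(2*np.pi)-np.pi
    print('tcp',st['tool_pos'].round(4),'phi',round(f,3),round(np.degrees(f),1),'open',round(st['opening'],3),'t',round(st['clock'],2),'q',st['q'].round(2))
E
python3 - <<'E'
from h import *
t=snapshot('top'); save(t['img'],'t2.png'); P=cloud(t); print(rect(near(P,(.567,.174),.045,.045,.003)))
s=snapshot('wrist'); save(s['img'],'w3.png');P=cloud(s); pose()
p=near(P,(.525,-.1136),.024,.035); print(rect(p),len(p),np.median(p[:,2]))
E
```

```text
(array([567.4, 173.6]), array([30.4, 57.4]), np.float32(96.9))
tcp [ 0.5309 -0.1114  0.1372] phi -0.195 -11.2 open 0.499 t 9.25 q [ 0.31  0.77 -0.31  1.93  0.46  0.49 -0.52]
(array([ 525.4, -113.1]), array([50.2, 21.7]), np.float32(79.0)) 2497 0.02425000398210636
```

View pics/t2.png

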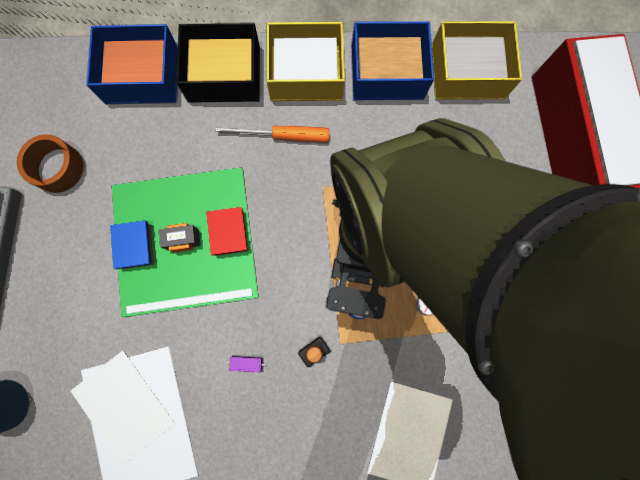

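The transformer stands between the boxes at (178,237), measured at (567.4, 173.6) mm with 96.9° yaw. Next is the resistor.

Request:
carry_out([
  [-0.0055,-0.0015,-0.02],
  [-0.0055,-0.0015,-0.05],
  [-0.0055,-0.0015,-0.08],
  [-0.0055,-0.0015,-0.1],
  [-0.0055,-0.0015,-0.112],
  [-0.0055,-0.0015,-0.113],
  [-0.0055,-0.0015,-0.113],
], roll=[0,0,0,0,0,0,0])

```text
clock: 9.83
tool_pos: [0.5257, -0.1102, 0.0242]
eef_rot: [0.771, 0.636, 0.009, 0.003]
contact_force: [0.3, -0.5, 0.5]
opening: 0.504
```

Request:
carry_out([
  [0,-0.002,0],
  [0,-0.003,0],
  [0,-0.003,0],
], roll=[0,0,0])

```text
clock: 10.08
tool_pos: [0.5263, -0.1126, 0.0244]
eef_rot: [0.771, 0.637, 0.01, 0.004]
contact_force: [-1.0, 0.1, 0.3]
opening: 0.503
```

Request:
carry_out([
  [0,0,0],
  [0,0,0],
  [0,0,0],
  [0,0,0],
  [0,0,0],
  [0,0,0],
], roll=[0,0,0,0,0,0], gripper=0.1, grip_force=15)

```text
clock: 10.58
tool_pos: [0.5263, -0.1126, 0.0245]
eef_rot: [0.771, 0.637, 0.01, 0.004]
contact_force: [0.1, -0.3, 1.7]
opening: 0.25
```

Request:
carry_out([
  [0,0,0.03],
  [0,0,0.06],
  [0.01,0.02,0.09],
  [0.02,0.05,0.1],
  [0.035,0.085,0.1],
  [0.05,0.12,0.1],
  [0.065,0.155,0.1],
  [0.08,0.19,0.1],
], roll=[0,0,0.05,0.1,0.15,0.2,0.25,0.311])

```text
clock: 11.25
tool_pos: [0.6066, 0.0789, 0.1246]
eef_rot: [0.662, 0.749, 0.01, 0.002]
contact_force: [0.8, -0.4, -1.1]
opening: 0.249
```

Request:
carry_out([
  [0.01,0.035,0.0],
  [0.02,0.07,0.0],
  [0.032,0.105,0.0],
  [0.032,0.105,0.0],
  [0.032,0.105,0.0],
  [0.032,0.105,0.0],
], roll=[0,0,0,0,0,0])

```text
clock: 11.75
tool_pos: [0.6381, 0.1828, 0.124]
eef_rot: [0.662, 0.749, 0.009, 0.002]
contact_force: [0.2, -1.3, -0.4]
opening: 0.251
```

Run:
```python
from h import *
pose()
```

```text
tcp [0.6381 0.1828 0.124 ] phi 0.123 7.0 open 0.251 t 11.75 q [-0.15  0.92 -0.39  1.55  0.45  0.74 -0.6 ]
```

Request:
carry_out([
  [0,0,-0.03],
  [0,0,-0.06],
  [0,0,-0.08],
  [0,0,-0.09],
  [0,0,-0.096],
  [0,0,-0.099],
  [0,0,-0.0995],
  [0,0,-0.0995],
], roll=[0,0,0,0,0,0,0,0])

```text
clock: 12.42
tool_pos: [0.6389, 0.1828, 0.0256]
eef_rot: [0.662, 0.749, 0.01, 0.003]
contact_force: [0.2, 0.3, 0.4]
opening: 0.251
```

Request:
carry_out([
  [0,0,-0.001],
  [0,0,-0.0015],
  [0,0,-0.0015],
], roll=[0,0,0])

```text
clock: 12.67
tool_pos: [0.6393, 0.1829, 0.0248]
eef_rot: [0.662, 0.749, 0.01, 0.003]
contact_force: [-0.5, 0.4, 0.4]
opening: 0.25
```

Request:
carry_out([
  [0,0,0],
  [0,0,0],
  [0,0,0],
  [0,0,0.02],
  [0,0,0.05],
  [0,0,0.09],
  [0,0,0.12],
  [0,0,0.12],
], roll=[0,0,0,0,0,0,0,0], gripper=0.45)

```text
clock: 13.33
tool_pos: [0.6431, 0.1849, 0.1518]
eef_rot: [0.663, 0.749, 0.016, 0.005]
contact_force: [0.4, 0.7, 0.2]
opening: 0.452
```

Request:
carry_out([
  [-0.01,-0.035,0],
  [-0.02,-0.07,0],
  [-0.03,-0.105,0],
  [-0.04,-0.14,0],
  [-0.05,-0.175,0],
  [-0.058,-0.21,0],
  [-0.067,-0.245,0],
  [-0.075,-0.28,0],
], roll=[0.05,0.1,0.15,0.2,0.25,0.3,0.34,0.34], gripper=0.55)

```text
clock: 14.0
tool_pos: [0.5671, -0.0968, 0.1515]
eef_rot: [0.526, 0.851, 0.016, 0.003]
contact_force: [0.7, -0.7, -0.0]
opening: 0.552
```

Request:
carry_out([
  [-0.01,-0.035,0],
  [-0.02,-0.07,0],
  [-0.029,-0.105,0],
  [-0.03,-0.126,-0.01],
  [-0.03,-0.126,-0.02],
  [-0.03,-0.126,-0.02],
  [-0.03,-0.126,-0.02],
], roll=[0,0,0,0,0,0,0])

```text
clock: 14.58
tool_pos: [0.537, -0.2214, 0.131]
eef_rot: [0.525, 0.851, 0.017, 0.002]
contact_force: [-0.4, -0.4, 0.4]
opening: 0.55
```

Run:
```python
from h import *
s=snapshot('wrist'); save(s['img'],'w4.png');P=cloud(s); pose()
p=near(P,(.5375,-.222),.034,.035); print(rect(p),len(p),np.median(p[:,2]))
p=near(P,(.624,-.217),.049,.03); print(rect(p),len(p),np.median(p[:,2]))
t=snapshot('top'); P=cloud(t); print(rect(near(P,(.638,.183),.0255,.04,.003)))
```

```text
tcp [ 0.5377 -0.2208  0.1315] phi 0.466 26.7 open 0.552 t 14.63 q [ 0.64  0.85 -0.55  1.8   0.64  0.65  0.19]
(array([ 537.7, -222.5]), array([25.9, 44.4]), np.float32(115.6)) 2905 0.034006453504808715
(array([ 624.4, -209.9]), array([19. , 31.7]), np.float32(158.1)) 978 0.049190286831522545
(array([639. , 181.9]), array([22.3, 50.4]), np.float32(96.0))
```

View pics/w4.png

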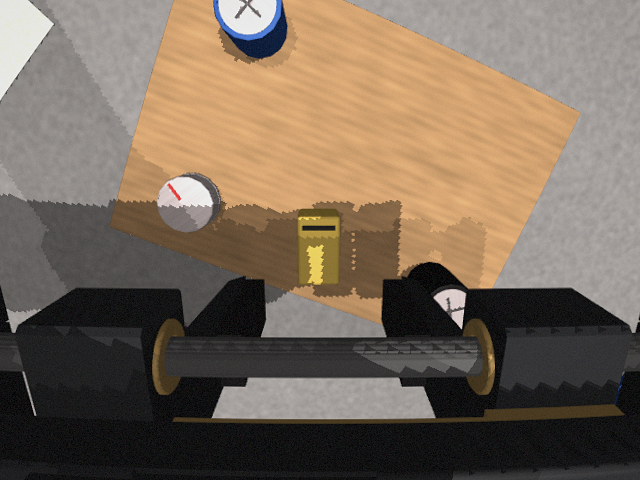

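The film cap is under the open fingers at (319,250), with the knob at (188,203). The black can is clear of the finger's path. Going down on the film cap.

Request:
carry_out([
  [0,-0.002,-0.02],
  [0,-0.002,-0.05],
  [0,-0.002,-0.08],
  [0,-0.002,-0.1],
  [0,-0.002,-0.105],
  [0,-0.002,-0.105],
  [0,-0.002,-0.105],
], roll=[-0.019,-0.019,-0.019,-0.019,-0.019,-0.019,-0.019])

```text
clock: 15.27
tool_pos: [0.5391, -0.2217, 0.0279]
eef_rot: [0.532, 0.847, 0.017, 0.003]
contact_force: [-0.2, -0.3, 0.4]
opening: 0.546
```

Request:
carry_out([
  [0,0,0],
  [0,0,0],
  [0,0,0],
  [0,0,0],
  [0,0,0],
  [0,0,0],
], roll=[0,0,0,0,0,0], gripper=0.1, grip_force=15)

```text
clock: 15.77
tool_pos: [0.5396, -0.222, 0.0289]
eef_rot: [0.532, 0.847, 0.017, 0.004]
contact_force: [0.1, 0.7, 6.9]
opening: 0.297
```

Run:
```python
from h import *
pose()
```

```text
tcp [ 0.5396 -0.222   0.0289] phi 0.449 25.7 open 0.297 t 15.77 q [ 0.56  1.   -0.4   1.83  0.77  0.45  0.07]
```

Request:
carry_out([
  [0,0,0.03],
  [0,0.01,0.06],
  [0,0.03,0.09],
  [-0.005,0.065,0.1],
  [-0.01,0.1,0.1],
  [-0.015,0.135,0.1],
  [-0.02,0.17,0.1],
  [-0.025,0.205,0.1],
], roll=[0,0,-0.05,-0.1,-0.15,-0.2,-0.25,-0.325])

```text
clock: 16.43
tool_pos: [0.5142, -0.0158, 0.1293]
eef_rot: [0.663, 0.748, 0.017, 0.007]
contact_force: [0.1, -0.3, -0.6]
opening: 0.295
```

Request:
carry_out([
  [-0.005,0.035,0],
  [-0.01,0.07,0],
  [-0.015,0.105,0],
  [-0.02,0.14,0],
  [-0.021,0.175,0],
  [-0.021,0.182,0],
  [-0.021,0.182,0],
  [-0.021,0.182,0],
], roll=[0,0,0,0,0,0,0,0])

```text
clock: 17.1
tool_pos: [0.493, 0.1655, 0.1293]
eef_rot: [0.663, 0.748, 0.016, 0.007]
contact_force: [-0.7, -0.5, -1.1]
opening: 0.298
```

Run:
```python
from h import *
pose()
```

```text
tcp [0.493  0.1655 0.1293] phi 0.121 6.9 open 0.298 t 17.1 q [-0.25  0.76 -0.26  2.02  0.49  0.39 -0.77]
```

Request:
carry_out([
  [0,0,-0.03],
  [0,0,-0.06],
  [0,0,-0.08],
  [0,0,-0.09],
  [0,0,-0.096],
  [0,0,-0.099],
  [0,0,-0.101],
  [0,0,-0.101],
], roll=[0,0,0,0,0,0,0,0])

```text
clock: 17.77
tool_pos: [0.4936, 0.1649, 0.0292]
eef_rot: [0.663, 0.748, 0.017, 0.008]
contact_force: [-0.3, 0.1, -0.7]
opening: 0.298
```

Request:
carry_out([
  [0,0,-0.0005],
  [0,0,-0.001],
  [0,0,-0.001],
], roll=[0,0,0])

```text
clock: 18.02
tool_pos: [0.4943, 0.1649, 0.029]
eef_rot: [0.664, 0.748, 0.017, 0.008]
contact_force: [-0.5, -1.0, 4.5]
opening: 0.293
```

Contact. I'll release, then go to the black can at about (624, -217).

Request:
carry_out([
  [0,0,0],
  [0,0,0],
  [0,0,0],
  [0,0,0.02],
  [0,0,0.05],
  [0,0,0.09],
  [0,0,0.13],
  [0,0,0.13],
], roll=[0,0,0,0,0,0,0,0], gripper=0.45)

```text
clock: 18.68
tool_pos: [0.4973, 0.1664, 0.165]
eef_rot: [0.664, 0.748, 0.022, 0.01]
contact_force: [0.6, 0.2, -0.8]
opening: 0.454
```

Request:
carry_out([
  [0.012,-0.035,0],
  [0.024,-0.07,0],
  [0.036,-0.105,0],
  [0.048,-0.14,0],
  [0.06,-0.175,0],
  [0.072,-0.21,0],
  [0.084,-0.245,0],
  [0.096,-0.28,0],
], roll=[0,0,0,0,0,0,0,0], gripper=0.6)

```text
clock: 19.35
tool_pos: [0.5932, -0.1156, 0.1646]
eef_rot: [0.664, 0.748, 0.022, 0.01]
contact_force: [0.8, 0.2, -0.2]
opening: 0.602
```

Run:
```python
from h import *
pose()
s=snapshot('top'); save(s['img'],'t3.png'); P=cloud(s)
print('film',rect(near(P,(.4935,.165),.0355,.04)),'tr',rect(near(P,(.567,.174),.0455,.04)),'can',rect(near(P,(.624,-.217),.0505,.03)),'blue',rect(near(P,(.4455,-.119),.0505,.03)))
```

```text
tcp [ 0.5932 -0.1156  0.1646] phi 0.119 6.8 open 0.602 t 19.35 q [ 0.39  0.8  -0.45  1.74  0.49  0.67 -0.21]
film (array([494.3, 164.6]), array([26.1, 44.4]), np.float32(96.8)) tr (array([567.3, 173.7]), array([30.4, 57. ]), np.float32(97.1)) can (array([ 612.3, -221.5]), array([10.6, 26.2]), np.float32(105.7)) blue (array([ 445.4, -119.3]), array([33.2, 32.8]), np.float32(89.1))
```

View pics/t3.png

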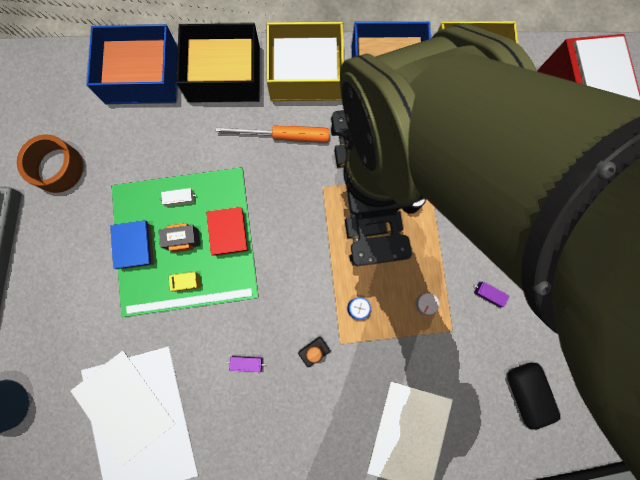

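All three mat parts read well in the top view: film cap (183,281), transformer (178,236), resistor (178,197). The tool picks up a little tilt on each fast lift. I'll let lifts settle, and end one descent early to take some of it back.

Request:
carry_out([
  [0.008,-0.03,0.015],
  [0.016,-0.06,0.03],
  [0.024,-0.09,0.04],
  [0.031,-0.101,0.05],
  [0.031,-0.101,0.05],
  [0.031,-0.101,0.05],
], roll=[0,0,0,0,0,0])

```text
clock: 19.9
tool_pos: [0.6258, -0.2271, 0.2136]
eef_rot: [0.668, 0.743, 0.02, 0.013]
contact_force: [0.6, 1.3, -1.0]
opening: 0.605
```

Request:
carry_out([
  [0,0,-0.04],
  [0,0,-0.08],
], roll=[0,0])

```text
clock: 20.07
tool_pos: [0.627, -0.2241, 0.1343]
eef_rot: [0.667, 0.744, 0.022, 0.014]
contact_force: [-0.2, -1.1, -0.8]
opening: 0.601
```

Request:
carry_out([
  [0,0,0],
  [0,0,0],
  [0,0,0],
], roll=[0,0,0])

```text
clock: 20.32
tool_pos: [0.6279, -0.2219, 0.1357]
eef_rot: [0.666, 0.745, 0.023, 0.014]
contact_force: [-0.0, -0.1, 0.8]
opening: 0.599
```

Run:
```python
from h import *
pose(); print(status.get_state()['eef_rot'].round(3))
s=snapshot('wrist'); save(s['img'],'w5.png'); P=cloud(s)
p=near(P,(.624,-.217),.049,.03); print(rect(p),len(p),cv2.minEnclosingCircle((p[:,:2]*1000).astype(np.float32)))
```

```text
tcp [ 0.6279 -0.2219  0.1357] phi 0.112 6.4 open 0.599 t 20.32 q [ 0.53  0.91 -0.46  1.57  0.51  0.74 -0.03]
[0.666 0.745 0.023 0.014]
(array([ 623.5, -217.5]), array([34.2, 34.5]), np.float32(149.8)) 2694 ((623.4453735351562, -217.61904907226562), 17.576513290405273)
```

View pics/w5.png

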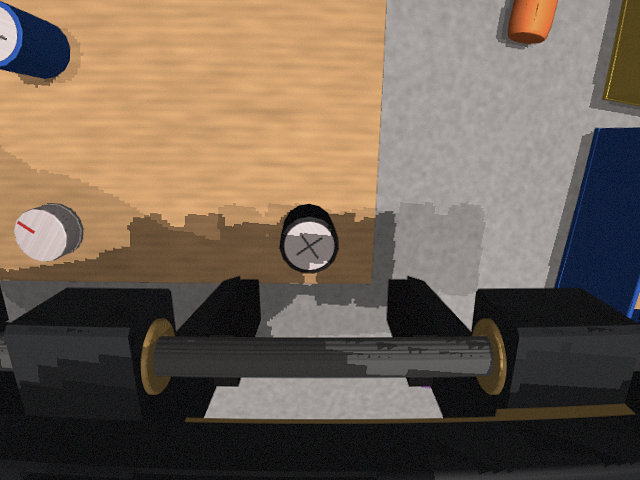

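Request:
carry_out([
  [-0.004,0.003,-0.02],
  [-0.005,0.003,-0.05],
  [-0.005,0.003,-0.08],
  [-0.005,0.003,-0.1],
  [-0.005,0.003,-0.104],
  [-0.005,0.003,-0.104],
  [-0.005,0.003,-0.104],
], roll=[0,0,0,0,0,0,0])

```text
clock: 20.95
tool_pos: [0.6254, -0.2198, 0.035]
eef_rot: [0.666, 0.745, 0.024, 0.017]
contact_force: [-0.2, 0.3, 0.0]
opening: 0.601
```

Request:
carry_out([
  [0,0,0],
  [0,0,0],
  [0,0,0],
  [0,0,0],
  [0,0,0],
  [0,0,0],
], roll=[0,0,0,0,0,0], gripper=0.2, grip_force=15)

```text
clock: 21.45
tool_pos: [0.6263, -0.2201, 0.0368]
eef_rot: [0.667, 0.745, 0.025, 0.018]
contact_force: [-2.3, -0.0, 6.8]
opening: 0.398
```

Request:
carry_out([
  [0,0,0.03],
  [0,0,0.065],
  [-0.002,0.015,0.1],
  [-0.008,0.05,0.1],
  [-0.014,0.085,0.1],
  [-0.02,0.12,0.1],
  [-0.026,0.155,0.1],
  [-0.032,0.19,0.1],
], roll=[0,0,0,0,0,0,0,0])

```text
clock: 22.12
tool_pos: [0.594, -0.0287, 0.1374]
eef_rot: [0.667, 0.745, 0.025, 0.019]
contact_force: [1.2, 0.0, -0.6]
opening: 0.392
```

Request:
carry_out([
  [-0.006,0.035,0],
  [-0.012,0.07,0],
  [-0.018,0.105,0],
  [-0.019,0.123,0],
  [-0.019,0.123,-0.02],
  [-0.019,0.123,-0.04],
  [-0.019,0.123,-0.05],
  [-0.019,0.123,-0.05],
], roll=[0,0,0,0,0,0,0,0])

```text
clock: 22.78
tool_pos: [0.5736, 0.0938, 0.0857]
eef_rot: [0.667, 0.745, 0.023, 0.018]
contact_force: [-0.0, -0.7, -0.3]
opening: 0.395
```

Run:
```python
from h import *
pose(); print(status.get_state()['eef_rot'].round(3))
s=snapshot('scene'); save(s['img'],'s5.png'); P=cloud(s)
s=snapshot('wrist'); save(s['img'],'w6.png'); P=cloud(s)
m=(abs(P[...,0]-.576)<.03)&(abs(P[...,1]-.095)<.03)&(P[...,2]>.06)&(P[...,2]<.12)
p=P[m]; print(len(p), p.min(0),p.max(0))
```

```text
tcp [0.5736 0.0938 0.0857] phi 0.11 6.3 open 0.395 t 22.78 q [-0.09  0.88 -0.26  1.87  0.55  0.4  -0.65]
[0.667 0.745 0.023 0.018]
12607 [0.5460055  0.08002118 0.06001134] [0.60565382 0.11459651 0.1199935 ]
```

View pics/s5.png

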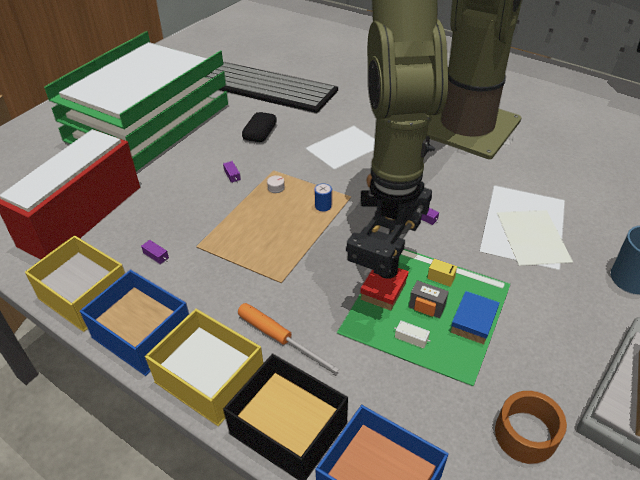

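View pics/w6.png

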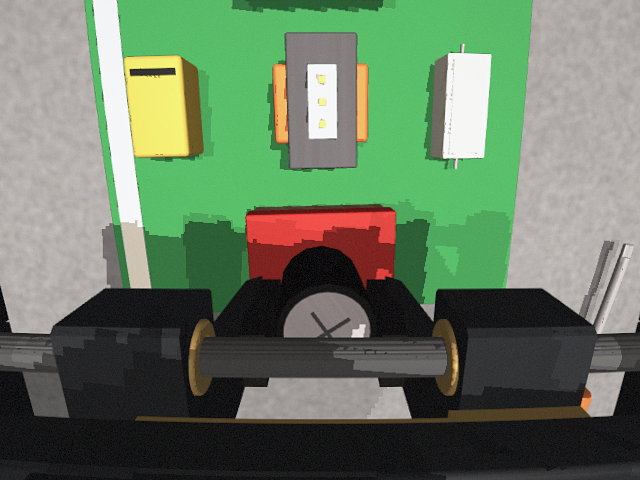

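The wrist view shows the can held centrally over the red lid: can at px 322, lid edges at 247 and 396. Lowering it.

Request:
carry_out([
  [0.002,-0.001,-0.008],
  [0.002,-0.001,-0.013],
  [0.002,-0.001,-0.017],
  [0.002,-0.001,-0.018],
  [0.002,-0.001,-0.018],
], roll=[0,0,0,0,0])

```text
clock: 23.3
tool_pos: [0.5769, 0.0929, 0.0693]
eef_rot: [0.667, 0.744, 0.025, 0.018]
contact_force: [0.1, -0.7, -0.4]
opening: 0.398
```

Request:
carry_out([
  [0,-0.001,-0.001],
  [0,-0.001,-0.002],
  [0,-0.001,-0.003],
  [0,-0.001,-0.004],
  [0,-0.001,-0.004],
], roll=[0,0,0,0,0])

```text
clock: 23.72
tool_pos: [0.5771, 0.0917, 0.0667]
eef_rot: [0.667, 0.744, 0.025, 0.019]
contact_force: [-2.7, -1.9, 10.6]
opening: 0.398
```

Request:
carry_out([
  [0,0,0.001],
  [0,0,0.001],
  [0,0,0.001],
  [0,0,0.02],
  [0,0,0.04],
  [0,0,0.07],
  [0,0,0.1],
  [0,0,0.1],
], roll=[0,0,0,0,0,0,0,0], gripper=0.58)

```text
clock: 24.38
tool_pos: [0.5802, 0.0928, 0.1716]
eef_rot: [0.667, 0.744, 0.029, 0.021]
contact_force: [0.1, 0.5, 0.2]
opening: 0.58
```

Run:
```python
from h import *
pose(); print(status.get_state()['eef_rot'].round(3))
s=snapshot('wrist'); save(s['img'],'w7.png'); P=cloud(s)
p=near(P,(.576,.095),.079,.03); print(len(p)); print(rect(p))
```

```text
tcp [0.5802 0.0928 0.1716] phi 0.109 6.2 open 0.58 t 24.38 q [-0.02  0.75 -0.37  1.82  0.47  0.58 -0.58]
[0.667 0.744 0.029 0.021]
2539
(array([577.2,  94.8]), array([34.4, 34.3]), np.float32(67.7))
```

View pics/w7.png

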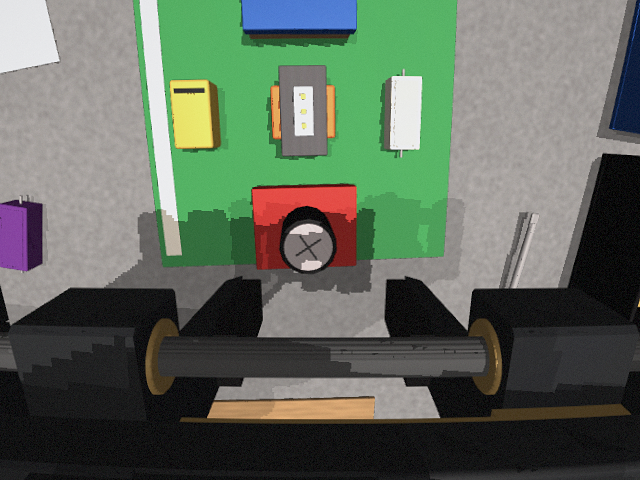

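The black can stands on the red lid at (308,240), measured at (577.2, 94.8) mm. Now the knob.

Request:
carry_out([
  [-0.013,-0.033,0],
  [-0.026,-0.066,0],
  [-0.039,-0.1,0],
  [-0.052,-0.133,0],
  [-0.065,-0.166,0],
  [-0.078,-0.2,0],
  [-0.091,-0.233,0],
  [-0.105,-0.266,-0.01],
], roll=[0,0,0,0,0,0,0,0])

```text
clock: 25.1
tool_pos: [0.4736, -0.1752, 0.1592]
eef_rot: [0.667, 0.744, 0.028, 0.021]
contact_force: [0.7, -0.1, 0.4]
opening: 0.577
```

Request:
carry_out([
  [-0.013,-0.03,-0.01],
  [-0.025,-0.063,-0.02],
  [-0.025,-0.063,-0.03],
  [-0.025,-0.063,-0.03],
  [-0.025,-0.063,-0.03],
  [-0.025,-0.063,-0.03],
], roll=[0,0,0,0,0,0])

```text
clock: 25.6
tool_pos: [0.4494, -0.2364, 0.1291]
eef_rot: [0.666, 0.745, 0.028, 0.021]
contact_force: [0.1, 0.1, 0.3]
opening: 0.577
```

Run:
```python
from h import *
pose(); print(status.get_state()['eef_rot'].round(3))
s=snapshot('wrist'); save(s['img'],'w8.png'); P=cloud(s)
p=near(P,(.451,-.234),.024,.03); print(len(p)); print(rect(p))
```

```text
tcp [ 0.4494 -0.2364  0.1291] phi 0.112 6.4 open 0.577 t 25.6 q [ 0.65  0.76 -0.37  2.07  0.65  0.36 -0.12]
[0.666 0.745 0.028 0.021]
2378
(array([ 451.5, -234.7]), array([35. , 35.1]), np.float32(95.4))
```

View pics/w8.png

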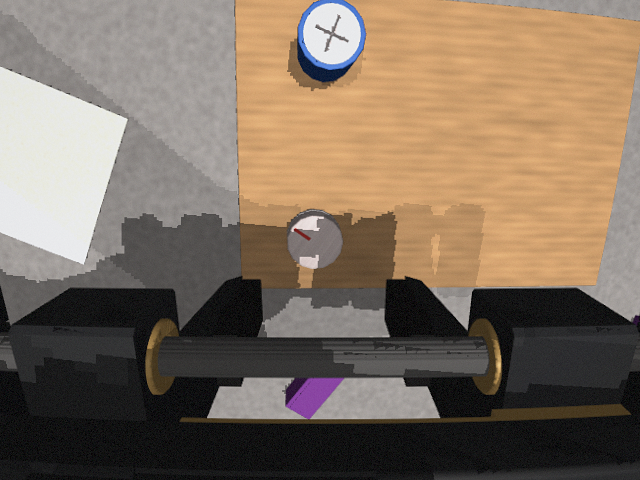

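Request:
carry_out([
  [0.001,0.001,-0.02],
  [0.001,0.001,-0.05],
  [0.001,0.001,-0.08],
  [0.001,0.001,-0.097],
  [0.001,0.001,-0.104],
  [0.001,0.001,-0.104],
  [0.001,0.001,-0.104],
], roll=[0,0,0,0,0,0,0])

```text
clock: 26.23
tool_pos: [0.4517, -0.2339, 0.0263]
eef_rot: [0.665, 0.746, 0.029, 0.021]
contact_force: [-1.1, -0.2, 0.3]
opening: 0.579
```

Request:
carry_out([
  [0,0,0],
  [0,0,0],
  [0,0,0],
  [0,0,0],
  [0,0,0],
  [0,0,0],
], roll=[0,0,0,0,0,0], gripper=0.2, grip_force=12)

```text
clock: 26.73
tool_pos: [0.4525, -0.2334, 0.0267]
eef_rot: [0.665, 0.746, 0.03, 0.022]
contact_force: [0.5, 2.7, 6.3]
opening: 0.411
```

Request:
carry_out([
  [0,0,0.03],
  [0,0,0.06],
  [0.002,0.01,0.095],
  [0.007,0.035,0.12],
  [0.014,0.07,0.13],
  [0.021,0.105,0.13],
  [0.029,0.14,0.13],
  [0.037,0.175,0.13],
], roll=[0,0,0,0,0,0,0,0])

```text
clock: 27.4
tool_pos: [0.4895, -0.0575, 0.157]
eef_rot: [0.665, 0.746, 0.03, 0.022]
contact_force: [0.5, 0.6, -0.5]
opening: 0.413
```

Request:
carry_out([
  [0.008,0.035,0],
  [0.016,0.07,0],
  [0.024,0.105,0],
  [0.032,0.14,0],
  [0.04,0.175,0],
  [0.048,0.21,0],
  [0.056,0.245,0],
  [0.064,0.28,0],
], roll=[0,0,0,0,0,0,0,0])

```text
clock: 28.07
tool_pos: [0.5533, 0.2236, 0.1567]
eef_rot: [0.665, 0.746, 0.029, 0.022]
contact_force: [0.8, -0.8, -0.1]
opening: 0.406
```

Request:
carry_out([
  [0.003,0.02,0],
  [0.003,0.032,0],
  [0.003,0.032,-0.03],
  [0.003,0.032,-0.055],
  [0.003,0.032,-0.075],
  [0.003,0.032,-0.09],
  [0.003,0.032,-0.097],
  [0.003,0.032,-0.097],
], roll=[0,0,0,0,0,0,0,0])

```text
clock: 28.73
tool_pos: [0.5554, 0.2538, 0.0582]
eef_rot: [0.666, 0.745, 0.027, 0.022]
contact_force: [-0.0, -0.4, 0.5]
opening: 0.409
```

Request:
carry_out([
  [0.001,0.001,-0.001],
  [0.001,0.001,-0.002],
  [0.001,0.001,-0.002],
  [0.001,0.001,-0.002],
], roll=[0,0,0,0])

```text
clock: 29.07
tool_pos: [0.5569, 0.2548, 0.057]
eef_rot: [0.666, 0.745, 0.028, 0.022]
contact_force: [0.1, -0.1, -0.7]
opening: 0.405
```

Request:
carry_out([
  [0,0,-0.001],
  [0,0,-0.002],
  [0,0,-0.003],
  [0,0,-0.003],
], roll=[0,0,0,0])

```text
clock: 29.4
tool_pos: [0.5571, 0.255, 0.0562]
eef_rot: [0.666, 0.745, 0.028, 0.023]
contact_force: [-3.9, -1.7, 14.0]
opening: 0.407
```

Contact with the lid. I'll release, lift, and retreat over the free table.

Request:
carry_out([
  [0,0,0.001],
  [0,0,0.002],
  [0,0,0.002],
  [0,0,0.02],
  [0,0,0.04],
  [0,0,0.07],
  [0,0,0.1],
  [0,0,0.11],
], roll=[0,0,0,0,0,0,0,0], gripper=0.58)

```text
clock: 30.07
tool_pos: [0.5588, 0.2561, 0.1699]
eef_rot: [0.666, 0.745, 0.031, 0.023]
contact_force: [0.8, -0.0, 1.1]
opening: 0.579
```

Request:
carry_out([
  [-0.005,-0.035,0.02],
  [-0.01,-0.07,0.03],
  [-0.015,-0.105,0.03],
  [-0.02,-0.14,0.03],
  [-0.025,-0.175,0.03],
  [-0.03,-0.21,0.03],
  [-0.035,-0.245,0.03],
  [-0.04,-0.28,0.03],
], roll=[0,0,0,0,0,0,0,0])

```text
clock: 30.73
tool_pos: [0.5182, -0.0255, 0.1994]
eef_rot: [0.666, 0.745, 0.031, 0.023]
contact_force: [0.0, 0.2, 1.3]
opening: 0.576
```

Request:
carry_out([
  [0,-0.035,0],
  [0,-0.07,0],
  [0,-0.105,0],
  [0,-0.14,0],
  [0,-0.175,0],
  [0,-0.175,0],
  [0,-0.175,0],
  [0,-0.175,0],
], roll=[0,0,0,0,0,0,0,0])

```text
clock: 31.4
tool_pos: [0.518, -0.1997, 0.199]
eef_rot: [0.666, 0.745, 0.031, 0.023]
contact_force: [0.4, -0.3, 0.7]
opening: 0.578
```

Run:
```python
from h import *
pose()
for n in ['top','scene']:
    s=snapshot(n); save(s['img'],n+'9.png'); P=cloud(s)
    C=np.array([566.8,174.2]); y=np.radians(7.1); R=np.array([[np.cos(y),np.sin(y)],[-np.sin(y),np.cos(y)]])
    for nm,c,z,r in [('tr',(.567,.174),.0455,.04),('film',(.494,.165),.0355,.04),('res',(.639,.182),.0255,.04),('can',(.577,.095),.0805,.03),('knob',(.5565,.254),.0555,.03),('bluecan',(.4455,-.119),.0505,.03),('stamp',(.379,-.046),.068,.03)]:
        p=near(P,c,z,r)
        if len(p)<20: print(n,nm,len(p));continue
        a=rect(p); x=np.c_[p[:,:2],np.ones(len(p))]; g=np.linalg.lstsq(x,p[:,2],rcond=None)[0]
        print(n,nm,a,'mat',(R@(a[0]-C)).round(1),'z',np.median(p[:,2]).round(4),'slope',g[:2].round(3))
```

```text
tcp [ 0.518  -0.1997  0.199 ] phi 0.113 6.5 open 0.578 t 31.4 q [ 0.61  0.69 -0.5   1.89  0.5   0.61 -0.08]
top tr (array([567.4, 173.7]), array([30.4, 56.5]), np.float32(97.1)) mat [ 0.5 -0.6] z 0.0436 slope [-0.008  0.003]
top film (array([494.1, 164.7]), array([25.9, 44.2]), np.float32(96.4)) mat [-73.3  -0.4] z 0.0334 slope [0.003 0.006]
top res (array([639.3, 182.2]), array([22.7, 50.9]), np.float32(96.8)) mat [72.9 -1. ] z 0.0235 slope [0.001 0.   ]
top can (array([577.1,  93.8]), array([33.6, 33.7]), np.float32(161.9)) mat [  0.3 -81.1] z 0.0787 slope [0.01 0.  ]
top knob (array([557.7, 251.8]), array([35.3, 34.3]), np.float32(46.7)) mat [ 0.6 78.1] z 0.0533 slope [0.006 0.006]
top bluecan (array([ 445.4, -119.3]), array([33.3, 32.7]), np.float32(89.0)) mat [-156.7 -276.2] z 0.0488 slope [-0.002 -0.006]
top stamp (array([378.5, -46.3]), array([21.2, 20.8]), np.float32(88.5)) mat [-214.1 -195.5] z 0.067 slope [-0.009 -0.029]
scene tr (array([568.8, 172.9]), array([32.7, 56.9]), np.float32(96.1)) mat [ 1.8 -1.5] z 0.0438 slope [-0.012 -0.004]
scene film (array([496.3, 164.1]), array([27.7, 44.2]), np.float32(95.8)) mat [-71.2  -1.3] z 0.0337 slope [0.005 0.001]
scene res (array([639.9, 181.5]), array([24.1, 49.6]), np.float32(97.0)) mat [73.4 -1.8] z 0.0241 slope [0.004 0.012]
scene can (array([578.4,  93.2]), array([33.4, 32.7]), np.float32(57.0)) mat [  1.5 -81.8] z 0.079 slope [-0.004  0.   ]
scene knob (array([558.9, 252.9]), array([34.5, 35. ]), np.float32(153.4)) mat [ 1.9 79.1] z 0.054 slope [-0.007 -0.002]
scene bluecan (array([ 447.9, -119.7]), array([35.2, 34.2]), np.float32(72.3)) mat [-154.3 -277. ] z 0.0493 slope [-0.011  0.01 ]
scene stamp (array([378.7, -46.8]), array([19.6, 25.9]), np.float32(174.9)) mat [-214.  -196.1] z 0.0673 slope [-0.019 -0.057]
```

View pics/top9.png

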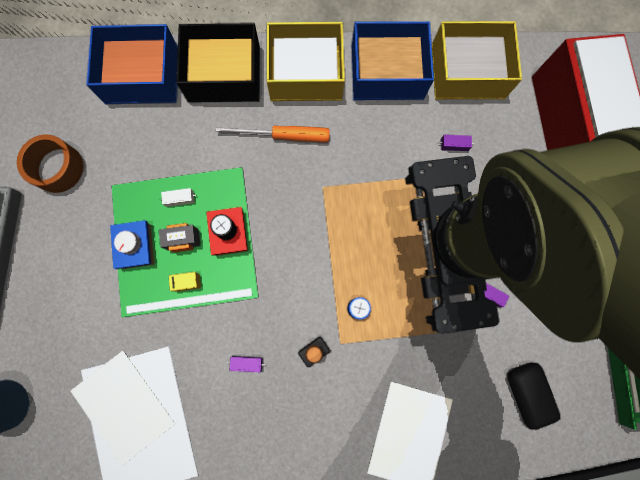

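View pics/scene9.png

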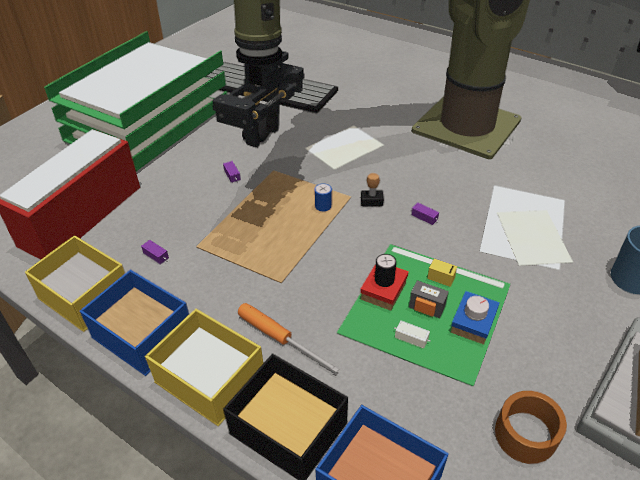

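Both views show everything in place. The knob is mark-up on the blue lid (126,242) and the can is on the red lid (221,226). Blue can and stamp haven't moved, and the arm is clear.

```bash
python3 -c "
from h import *
print(finish_job())"
```

```text
the job is handed in; nothing more can be done
None
```

The order is set out as asked and handed in after about 31.5 s of the 134 s. `finish_job` gives no verdict, so the figures below are my own last checks.

| Part | Last measured position (top camera) | Limit |
|---|---|---|
| Transformer | about 1 mm from midway between the boxes | 12 mm |
| Film capacitor | 73.8 mm in front of the transformer, 0.4 mm off the centre line | 59–89 mm, 18 mm |
| Resistor | 72.4 mm behind the transformer, 1 mm off the centre line | 57–87 mm, 18 mm |
| Black capacitor | about 1 mm from the middle of the red lid | 12 mm |
| Knob, mark up | about 2 mm from the middle of the blue lid | 12 mm |

- **Angles:** all three long sides are within 1° of the stripe by the top camera. All five tops are level to within about 0.015 rad, at the heights they should be.
- **Left alone:** the blue capacitor and the stamp read the same as at the start, within the cameras' accuracy.
- **Camera disagreement:** the scene camera puts the parts on the mat up to about 2 mm from where the top camera does, which is within its calibration error.
- **Tool tilt:** the gripper slowly tilted over the run, reaching about 0.08 rad by the end. The placed parts stand level and the arm is clear of them.

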